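Open the sprung drying-case hood and hang the dough scraper inside

TASK

Lift the clear hood of the drying case by its blue handle and swing it back past its spring's over-centre point, so that it stays fully open by itself. Then lift the orange dough scraper off the wooden stand's steel prong, over the upturned end stop, and hang it the same way on the prong inside the case; let go of it there. Leave the bottle, pepper mill and jars standing where they are.

Things in the scene. Friction and masses are not known exactly. Their poses are not given: they have to be found in the camera images.
- case: Drying case, fixed: grey tray 164 (x) x 216 (y) x 28 mm high, origin under its centre on the worktop, x axis from its front (towards the robot) to its hinge side, z up; floor 12 mm up. On it a clear hood 150 x 200 mm, top 170 mm up when shut, encloses a steel prong. The hood opens up and away from the robot; open, it stands behind the tray, up to 190 mm high.
- case_prong (a point): Middle of the top of the steel prong inside the case, 115 mm above the worktop; axes as the case's. The prong is a round bar 8 mm thick, level along the case's x axis: from its post at x +46 mm of this point to x -30 mm, where its front end turns up as an end stop whose tip is at x -36 mm (steel to -40 mm) and 14 mm above this point.
- hood (a joint): Angle of the hood in rad: 0 shut, 1.70 fully open at its stop. The hinge line is along the case's y axis. An over-centre spring (with the hood's weight) pulls it shut below about 0.85 and throws it open by itself above that; a damper slows it. Opening takes at most about 5 N at the handle.
- hood_hinge (a point): Point on the hood's hinge line, midway, 30 mm above the worktop and 75 mm behind the tray's centre; axes as the case's (does not turn with the hood).
- hood_handle (a point): Centre of the hood's blue handle, a round bar 18 mm thick and 40 mm long along the case's y axis, held by one 14 mm wide stem in its middle, 27 mm out diagonally from the hood's front top edge. With the hood shut it lies 168 mm in front of and 157 mm above the hinge (187 mm above the worktop); it turns with the hood. It can be gripped across its two flat ends from above and then pivots between the fingers.
- stand_prong (a point): Middle of the top of the stand's steel prong, 115 mm above the worktop; x axis from the prong's free front end towards its post. The prong has just the shape and size of the one in the case. Stand: fixed, dark wood base 110 x 100 x 14 mm with the post 46 mm behind this point.
- scraper_grip (a point): Dough scraper, 90 g, loose, hanging on the stand's prong: this is the centre of the solid grip at the top of its orange handle, which is 40 mm wide (y), 10 mm thick (x), 35 mm high. Below it the handle has a rectangular hanging eye 28 mm wide and 44 mm high through which the prong passes (along the scraper's x axis, as it hangs), then a crosspiece and a steel blade 62 mm wide; the lowest edge is 110 mm below this point, the top 17.5 mm above it.
- scraper_eye (a point): Middle of the upper edge of the scraper's hanging eye, 17.5 mm below the centre of the grip; it rests on the prong's top when hanging. Axes of the scraper: z up along the handle, x through the eye.
- oil_bottle_mid (a point): Bystander: dark green oil bottle, 61 mm in diameter, 268 mm tall; this is its centre, half-way up.
- pepper_mill_mid (a point): Bystander: brown wooden pepper mill, 58 mm in diameter, 150 mm tall; this is its centre, half-way up.
- honey_jar_mid (a point): Bystander: jar with red lid, 60 mm in diameter, 85 mm tall; this is its centre, half-way up.
- spice_jar_2_mid (a point): Bystander: spice jar with black cap, 41 mm in diameter, 105 mm tall; this is its centre, half-way up.
Mind the look-alikes: they are no part of the job. There is more than one size of the part that bears scraper_grip; the job needs the middle-sized.

How it is judged:
By the outcome, as a careful person would: the job done as asked, in the order asked, and still so for the second after the job is handed in, with the robot touching nothing.
It also fails if it takes over 69 s, if anything falls off the work surface, if the arm or the gripper's body presses on something with over 40 N, if the wrist force passes 120 N, or if a joint passes its speed limit or range.

ROBOT

A 7-joint arm with a two-finger parallel gripper is mounted at the origin on a cart in front of the work surface, level with it; the furniture and walls round the work are solid. World frame = base frame: x ahead of the robot, y to its left, z up, the work surface at z = 0. Lengths are in m, angles in rad, forces in N, time in s.
With the tool pointing down it reaches from about 0.425 to 0.925 m from the base axis. Payload 6.8 kg.
Tool frame: the origin (TCP) lies between the finger pads; the fingertips stand 11 mm ahead of it and the grasp point (between the pads) lies 8 mm behind it; z points along the fingers, y is the direction in which the jaws open and shut (so a half turn about z gives the same grasp; the last joint's range is limited). The gripper opens to 88 mm and grips with 3 to 60 N. Pads are 20 mm wide; open, the fingers measure 115 mm over their backs; the gripper's body (75 mm by 178 mm) begins 61 mm behind the grasp point.
Start: joints at [-1.436, 0.477, 0.022, 1.555, -0.011, 1.109, -0.083], TCP at [0.162, 0.655, 0.234] pointing down, gripper open.
Joint ranges: [-2.96, 2.96], [-0.34, 2.1], [-1.41, 1.46], [0.24, 2.44], [-1.37, 4.51], [0.17, 1.92], [-2.96, 2.96]. Speed limits (rad/s): [2.39, 2.39, 3.14, 3.14, 3.14, 3.14, 3.14].

INTERFACE

Orientations are given as a unit quaternion [w, x, y, z].
In Python, from cell import r gives the robot as it stands. The module is installed in compiled form; this text tells all that it offers.
- The arm moves only by the tool move_arm, never from a script. Its argument "increments" is a list of rows, each a list of 3 entries, a list of its own where there are three numbers: the shift along the tool's x, y, z in mm, then the turn about the tool's z in degrees, then the closure, from -1 (fully open) to 1 (shut). A call has 1 to 5 rows; each row is the pose to reach, as a shift and turn from the pose commanded when the call began, along the tool's axes at that moment; what a row does not reach only later rows make up. A row lasts 1/8 s, in which the tool goes at most 62.5 mm and 10.7 degrees, less where a joint would pass 70% of its speed; a pose out of reach is approached as far as the arm can. A call with a gripper value outside its range is refused whole. The fingers move at their own pace and stop on an object; "newtons" is the grip in N (left out, the last holds). Time passes only in rows, so rows that repeat a pose let the fingers close. It gives the time, the measured TCP pose, the force and the opening at its end, in the units of the state.
- r.observe(): the state, without advancing time (a new reading comes with each control period).
- r.snapshot(name): name is "side" or "top"; returns (picture, depth): 420x560x3 uint8, red, green, blue; 420x560 float32, m along the optical axis (not along the pixel's ray), 0 where there is no reading.
- r.camera_info(name): a dict with "vfov" (degrees; the focal length in pixels is half the picture's height over the tangent of half this angle, whatever the lens; pixels are square), "cx", "cy" (the principal point, pixels), "dist" ([k1, k2, p1, p2, k3] as OpenCV has them; the pictures are not rectified), "rvec" (rotation vector, rad) and "tvec" (3), from world to camera coordinates, as OpenCV has them. Camera axes: x right, y down, z forward; pixel columns grow to the right and rows downward; lengths in m; the calibration is good to about 2 mm. A picture is of the moment at which its call begins. camera_info takes no time and is no camera call.
- r.finish_job(): hands the job in, once; it reports no verdict.
The state is a dict: "t": time; "joint_pos": joint angles; "qd": joint speeds; "joint_torque": joint torques, N m; "eef_pos": TCP position; "ee_rot": TCP orientation; "force": force on the tool from outside, world axes, zero at the start; "ft_torque": the same for the moment, N m; "finger_gap": opening from 0.0 (shut) to 1.0 (fully open).
Only numpy, scipy, OpenCV 4.12 (cv2) and the standard library are available. Lean on these libraries where they do the work, as an engineer would, in place of code of your own. Each camera call takes 0.05 s, during which the arm holds its last target. There are 200 camera calls.

## Working session

There is one attempt and no reset: what is moved stays moved. The work goes in short steps, Python scripts to look and compute and a tool call to move; the robot and the scene stay as the last step left them, time stands still between calls to the robot, and variables do not carry over. Pictures are saved under pics/ and viewed, about 8 in all and at most 12, crops included, and the job is handed in when it is done.

Besides the shell and the picture viewer there is one more tool, called after "Call:" by a JSON object that holds its "api" and its "payload", one argument or row to a line. move_arm: Moves the arm, as the interface text tells. Its arguments: {"type":"object","properties":{"increments":{"type":"array"},"newtons":{"type":"number"}},"required":["increments"]}

```bash
mkdir -p pics
cat > h.py <<'E'
import numpy as np, cv2
from cell import r
from scipy.spatial.transform import Rotation as R
def shot(n,f=None):
    im,d=r.snapshot(n)
    if f: cv2.imwrite('pics/'+f,im[:,:,::-1]); np.save('pics/'+f+'.npy',d)
    return im,d
def cam(n):
    c=r.camera_info(n); f=210/np.tan(np.radians(c['vfov'])/2)
    K=np.array([[f,0,c['cx']],[0,f,c['cy']],[0,0,1.]]); return K,np.array(c['dist'],float),cv2.Rodrigues(np.array(c['rvec'],float))[0],np.array(c['tvec'],float).ravel()
def cloud(n,d):
    K,D,Rm,t=cam(n); v,u=np.mgrid[0:420,0:560]
    p=cv2.undistortPoints(np.stack([u,v],-1).reshape(-1,1,2).astype(float),K,D).reshape(420,560,2)
    P=np.dstack([p*d[...,None],d]); W=(P-t)@Rm; W[d==0]=np.nan; return W
def ray(n,u,v):
    K,D,Rm,t=cam(n); p=cv2.undistortPoints(np.array([[[u,v]]],float),K,D).ravel()
    return -Rm.T@t, Rm.T@np.array([*p,1])
def proj(n,P):
    K,D,Rm,t=cam(n); return cv2.projectPoints(np.array(P,float).reshape(-1,3),cv2.Rodrigues(Rm)[0],t,K,D)[0].reshape(-1,2)
E
python3 - <<'E'
from h import *
for n in('side','top'):
    im,d=shot(n,n+'0.png'); c=cam(n); print(n,-c[2].T@c[3],c[2][2],c[0][0,0])
print(r.observe())
E
```

```text
side [0.54390365 0.9564952  0.70734158] [-0.00191966 -0.86459807 -0.50246044] 464.3766143357765
top [-0.11288667 -0.29126715  1.02689015] [ 0.55686908  0.26444037 -0.78738055] 480.3550807050747
{'t': 0.1, 'joint_pos': array([-1.43610495,  0.47771923,  0.02239252,  1.55629538, -0.01146264,
        1.10932293, -0.08309216]), 'qd': array([-1.84773947e-04, -2.03898876e-03,  4.88201252e-04, -9.79315291e-04,
       -1.60189833e-03,  5.92522542e-05,  4.04998287e-04]), 'joint_torque': array([ 4.86427336e-03, -5.84090710e+01,  1.54065415e+00, -2.73309803e+01,
       -5.41117857e-02,  1.31470858e-02,  3.83997440e-05]), 'eef_pos': array([0.16220608, 0.65469944, 0.23280288]), 'ee_rot': array([-1.14174389e-05,  1.21097300e-01,  9.92640313e-01, -8.08191869e-04]), 'force': array([-0.57315188,  0.24887702,  0.77569489]), 'ft_torque': array([ 0.02279521, -0.03995905, -0.01374949]), 'finger_gap': 1.0009837943941367}
```

View pics/side0.png

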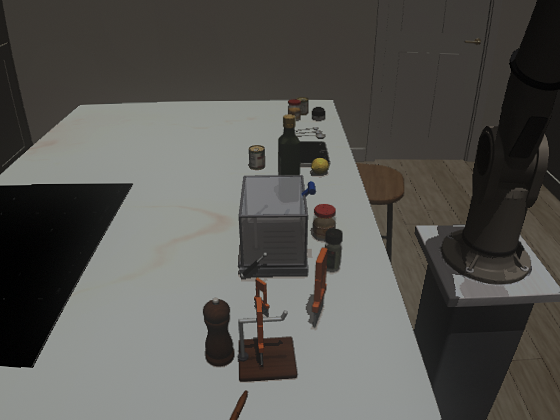

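View pics/top0.png

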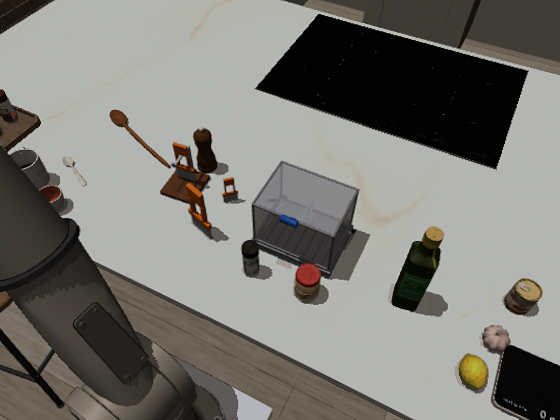

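The side view shows the hood at about (273,225), the blue handle at (310,188) and the hanging scraper at (260,315). The look-alike scrapers are at (320,280) (large) and (262,290) (small). In the top view the handle is at (289,221), the hanging scraper at (182,155), and the look-alikes at (197,205) and (230,188).

Run:
```python
from h import *
for n in('side','top'):
    im=cv2.imread(f'pics/{n}0.png'); W=cloud(n,np.load(f'pics/{n}0.png.npy')); hsv=cv2.cvtColor(im,cv2.COLOR_BGR2HSV)
    for nm,m in (('blue',cv2.inRange(hsv,(105,120,50),(130,255,255))),('orange',cv2.inRange(hsv,(3,170,90),(14,255,255))),('red',cv2.inRange(hsv,(170,150,60),(180,255,255))|cv2.inRange(hsv,(0,150,60),(2,255,255)))):
        k,l,s,c=cv2.connectedComponentsWithStats(m)
        for i in range(1,k):
            if s[i,4]>25:
                P=W[l==i]; P=P[np.isfinite(P[:,0])]
                if len(P)>5: print(n,nm,s[i],np.round(c[i]),'med',np.median(P,0).round(3),'lo',np.percentile(P,5,axis=0).round(3),'hi',np.percentile(P,95,axis=0).round(3))
def crop(n,x0,y0,w,h,sc):
    return cv2.resize(cv2.imread(f'pics/{n}0.png')[y0:y0+h,x0:x0+w],(w*sc,h*sc),interpolation=cv2.INTER_CUBIC)
a=crop('side',190,160,170,230,2); b=crop('top',140,110,230,200,2)
o=np.zeros((460,800,3),np.uint8); o[:460,:340]=a; o[:400,340:800]=b
cv2.imwrite('pics/c1.png',cv2.convertScaleAbs(o,alpha=1.4))
```

```text
side blue [308 182   7   9  44] [311. 186.] med [ 0.466 -0.034  0.195] lo [ 0.459 -0.05   0.192] hi [ 0.472 -0.017  0.198]
side orange [316 248  11  15  85] [321. 255.] med [0.46  0.211 0.167] lo [0.451 0.19  0.165] hi [0.469 0.232 0.168]
side orange [255 297   8  15  76] [259. 304.] med [0.58  0.335 0.15 ] lo [0.576 0.317 0.148] hi [0.585 0.352 0.153]
side red [315 204  20  11 120] [324. 209.] med [ 0.421 -0.108  0.085] lo [ 0.4   -0.13   0.083] hi [ 0.443 -0.087  0.088]
top blue [279 215  19  12 127] [288. 220.] med [ 0.459 -0.035  0.192] lo [ 0.454 -0.053  0.185] hi [ 0.469 -0.017  0.195]
top orange [114 112  54  53 186] [135. 134.] med [0.664 0.59  0.01 ] lo [0.61  0.439 0.004] hi [0.712 0.682 0.014]
top orange [173 143  14   6  37] [179. 145.] med [0.576 0.335 0.147] lo [0.572 0.318 0.145] hi [0.581 0.351 0.151]
top orange [186 182  16  15 103] [193. 189.] med [0.457 0.216 0.164] lo [0.446 0.19  0.011] hi [0.569 0.314 0.167]
top orange [189 208  22  19  81] [200. 218.] med [0.452 0.206 0.062] lo [0.442 0.175 0.059] hi [0.462 0.235 0.077]
top red [296 263  25  22 390] [308. 274.] med [ 0.418 -0.108  0.083] lo [ 0.395 -0.131  0.08 ] hi [ 0.443 -0.085  0.086]
```

View pics/c1.png

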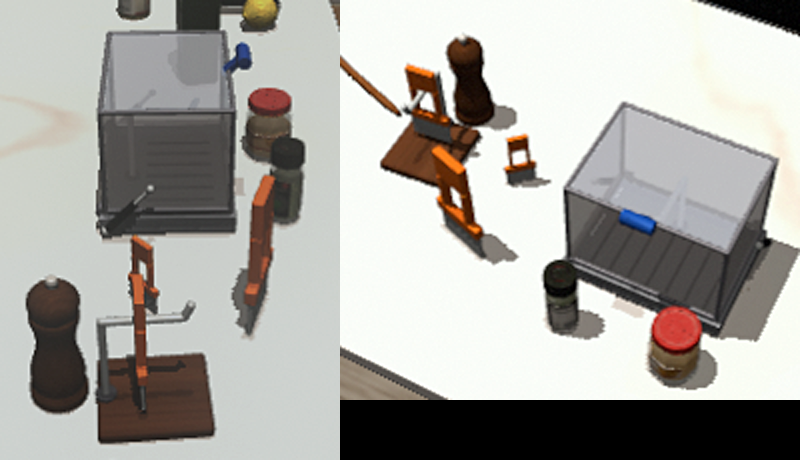

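Run:
```python
from h import *
W={};I={}
for n in('side','top'):
    I[n]=cv2.imread(f'pics/{n}0.png'); W[n]=cloud(n,np.load(f'pics/{n}0.png.npy'))
def box(n,x,y,z):
    w=W[n]; return (w[...,0]>x[0])&(w[...,0]<x[1])&(w[...,1]>y[0])&(w[...,1]<y[1])&(w[...,2]>z[0])&(w[...,2]<z[1])
def rect(nm,P):
    if len(P)<8: print(nm,len(P));return
    q=cv2.minAreaRect((P[:,:2]*1000).astype(np.float32)); print(nm,len(P),np.round(q[0]),np.round(q[1]),round(q[2],1),'z',np.median(P[:,2]).round(3))
for n in W:
    w=W[n]
    rect(n+' base',w[box(n,(.45,.75),(.24,.45),(.008,.019))&(I[n].max(2)<130)])
    rect(n+' hoodtop',w[box(n,(.44,.7),(-.2,.12),(.16,.18))])
    rect(n+' tray',w[box(n,(.4,.75),(-.2,.12),(.02,.034))])
    rect(n+' bottle',w[box(n,(.35,.8),(-.5,-.16),(.1,.3))])
    rect(n+' mill',w[box(n,(.55,.8),(.2,.4),(.06,.145))&(I[n].max(2)<100)])
    rect(n+' spice',w[box(n,(.38,.46),(-.06,.12),(.085,.12))])
    P=w[box(n,(.45,.75),(.28,.38),(.1,.145))]; rect(n+' standprong+scr',P)
    hsv=cv2.cvtColor(I[n],cv2.COLOR_BGR2HSV)
    m=box(n,(.45,.75),(.25,.42),(.105,.14))&(hsv[...,1]<70)
    print(n,'prong',np.c_[np.argwhere(m)[:,::-1],(w[m]*1000).round()].astype(int).tolist()[:40])
    m=(cv2.inRange(hsv,(3,170,60),(14,255,255))>0)&box(n,(.5,.65),(.28,.39),(.13,.16)); P=w[m][:,:2]
    u,s,v=np.linalg.svd(P-P.mean(0)); print('scr dir',v[0],P.mean(0))
    m=(cv2.inRange(hsv,(105,120,50),(130,255,255))>0); P=w[m][:,:2]; P=P[np.isfinite(P[:,0])]
    u,s,v=np.linalg.svd(P-P.mean(0)); print('handle dir',v[0],P.mean(0))
```

```text
side base 2371 [557. 348.] [239. 154.] 19.6 z 0.014
side hoodtop 2920 [554. -33.] [163. 209.] 0.7 z 0.171
side tray 457 [497.  35.] [270. 153.] 40.1 z 0.027
side bottle 1067 [ 512. -314.] [55. 67.] 87.4 z 0.179
side mill 1304 [592. 297.] [174. 114.] 49.6 z 0.109
side spice 243 [413.  39.] [41. 41.] 7.1 z 0.104
side standprong+scr 954 [607. 332.] [ 42. 153.] 82.7 z 0.123
side prong [[218, 299, 656, 307, 138], [219, 299, 655, 304, 135], [211, 300, 669, 311, 139], [221, 300, 650, 310, 138], [222, 300, 649, 305, 133], [209, 301, 673, 308, 134], [219, 301, 654, 313, 139], [223, 301, 647, 310, 135], [224, 301, 646, 306, 132], [218, 302, 655, 315, 138], [225, 302, 644, 308, 132], [212, 303, 666, 320, 140], [218, 303, 655, 320, 139], [226, 303, 641, 311, 132], [213, 304, 663, 323, 140], [227, 304, 640, 311, 129], [205, 305, 680, 316, 131], [227, 305, 639, 315, 130], [204, 306, 682, 316, 128], [205, 306, 680, 318, 130], [228, 306, 638, 316, 129], [204, 307, 681, 320, 130], [205, 307, 679, 322, 131], [228, 307, 637, 320, 130], [204, 308, 681, 323, 130], [228, 308, 637, 321, 128], [229, 308, 63
[... 1358 characters left out ...]
42, 339, 127], [193, 136, 641, 338, 125], [193, 137, 640, 338, 122], [193, 138, 638, 336, 121], [193, 139, 636, 336, 119], [194, 139, 634, 331, 123], [194, 140, 632, 330, 122], [194, 141, 636, 333, 113], [187, 146, 610, 339, 114], [188, 146, 612, 337, 113], [173, 147, 573, 354, 135], [187, 147, 610, 339, 111], [188, 147, 611, 337, 111], [189, 147, 611, 334, 112], [173, 148, 571, 353, 134], [188, 148, 609, 335, 109], [189, 148, 611, 334, 108], [173, 149, 572, 355, 129], [188, 149, 607, 335, 108], [189, 149, 610, 334, 105], [173, 150, 570, 353, 128], [174, 152, 572, 353, 119]]
scr dir [-0.98426956  0.17667322] [0.59406124 0.33025519]
handle dir [0.08875397 0.99605358] [ 0.4608     -0.02743659]
```

```bash
cat >> h.py <<'E'
def go(x,y,z,yaw=None):
    "shift (tool mm), turn deg to reach TCP world pos, yaw = angle of tool y axis, deg"
    s=r.observe(); q=s['ee_rot']; M=R.from_quat([q[1],q[2],q[3],q[0]]).as_matrix()
    a=np.degrees(np.arctan2(M[1,1],M[0,1]))
    print('t',round(s['t'],2),'at',s['eef_pos'].round(4),'yaw',a.round(1),'F',s['force'].round(1),'gap',round(s['finger_gap'],3),'-> shift',(M.T@(np.array([x,y,z])-s['eef_pos'])*1000).round(1),'turn',None if yaw is None else round(a-yaw,1))
def tri(a,b):
    A=[];B=[]
    for n,u,v in (('side',*a),('top',*b)):
        o,d=ray(n,u,v); d/=np.linalg.norm(d); Q=np.eye(3)-np.outer(d,d); A.append(Q);B.append(Q@o)
    return np.linalg.lstsq(np.vstack(A),np.hstack(B),rcond=None)[0]
E
python3 - <<'E'
from h import *
for n in('side','top'):
    W=cloud(n,np.load(f'pics/{n}0.png.npy')); P=W[(W[...,0]>.49)&(W[...,0]<.7)&(abs(W[...,2]-.17)<.006)&(abs(W[...,1]+.03)<.13)]
    for ax,lo,hi in ((1,-.12,.05),(0,.5,.61)):
        b=np.linspace(lo,hi,15); E=[[],[]]
        for i in range(14):
            S=P[(P[:,ax]>b[i])&(P[:,ax]<b[i+1])][:,1-ax]
            if len(S)>10: E[0].append(((b[i]+b[i+1])/2,np.percentile(S,2))); E[1].append(((b[i]+b[i+1])/2,np.percentile(S,98)))
        for e in E:
            e=np.array(e); k=np.polyfit(e[:,0],e[:,1],1); res=e[:,1]-np.polyval(k,e[:,0]); k=np.polyfit(*e[abs(res)<=np.median(abs(res))*2].T,1)
            print(n,'xy'[1-ax],'edge: slope deg',np.degrees(np.arctan(k[0])).round(2),'mid',np.polyval(k,(lo+hi)/2).round(4))
print('handle',tri((310.5,186),(288,220)))
go(.45,.3,.30,90)
E
```

```text
side x edge: slope deg -0.15 mid 0.4936
side x edge: slope deg -0.71 mid 0.632
side y edge: slope deg 2.16 mid -0.1329
side y edge: slope deg 0.37 mid 0.0676
top x edge: slope deg 0.06 mid 0.4931
top x edge: slope deg -0.23 mid 0.6295
top y edge: slope deg 0.81 mid -0.1337
top y edge: slope deg 0.49 mid 0.0633
handle [ 0.46381568 -0.0346515   0.19093734]
t 0.1 at [0.1622 0.6547 0.2328] yaw 76.1 F [-0.6  0.2  0.8] gap 1.001 -> shift [-364.6 -275.2  -66.7] turn -13.9
```

Call:
{"api": "move_arm", "payload": {
  "increments": [
    [[-20, -20, -55], -3, -1],
    [[-70, -45, -67], -6, -1],
    [[-115, -82, -67], -9, -1],
    [[-162, -118, -67], -12, -1],
    [[-205, -152, -67], -13.9, -1]
  ]
}}

```text
t: 0.72
eef_pos: [0.3259, 0.4563, 0.3004]
ee_rot: [-0.0, -0.0, 1.0, -0.0]
force: [0.5, 0.0, -0.2]
finger_gap: 1.0
```

```bash
python3 -c "
from h import *
go(.455,.2,.30,90); go(.463,-.0345,.30,90)"
```

```text
t 0.72 at [0.3259 0.4563 0.3004] yaw 90.0 F [ 0.5  0.  -0.2] gap 1.0 -> shift [-129.  -256.3    0.5] turn 0.0
t 0.72 at [0.3259 0.4563 0.3004] yaw 90.0 F [ 0.5  0.  -0.2] gap 1.0 -> shift [-136.9 -490.8    0.7] turn 0.0
```

Call:
{"api": "move_arm", "payload": {
  "increments": [
    [[-35, -50, 0], 0, -1],
    [[-70, -100, 0], 0, -1],
    [[-105, -150, 0], 0, -1],
    [[-125, -205, 0], 0, -1],
    [[-135, -262, 0], 0, -1]
  ]
}}

```text
t: 1.35
eef_pos: [0.4603, 0.1942, 0.3003]
ee_rot: [-0.0, 0.001, 1.0, -0.0]
force: [0.5, 0.4, 0.7]
finger_gap: 1.002
```

Call:
{"api": "move_arm", "payload": {
  "increments": [
    [[0, -60, 0], 0, -1],
    [[-2, -120, 0], 0, -1],
    [[-2, -180, 0], 0, -1],
    [[-2, -228, 0], 0, -1],
    [[-2, -228, 0], 0, -1]
  ]
}}

```text
t: 1.98
eef_pos: [0.461, -0.0355, 0.3007]
ee_rot: [-0.0, 0.004, 1.0, -0.0]
force: [0.5, 0.2, -0.0]
finger_gap: 1.003
```

Run:
```python
from h import *
go(.463,-.0345,.183,90)
for n in('side','top'):
    im,d=shot(n,n+'1.png')
    hsv=cv2.cvtColor(im,cv2.COLOR_RGB2HSV); m=cv2.inRange(hsv,(105,120,50),(130,255,255)); W=cloud(n,d)[m>0]; print(n,m.sum()//255,np.argwhere(m)[:,::-1].mean(0),np.nanmedian(W,0))
a=cv2.imread('pics/side1.png')[120:290,200:400]; b=cv2.imread('pics/top1.png')[110:310,180:380]
cv2.imwrite('pics/c2.png',np.hstack([cv2.resize(a,(400,340)),cv2.resize(b,(400,400))[:340]]))
```

```text
t 1.98 at [ 0.461  -0.0355  0.3007] yaw 89.6 F [ 0.5  0.2 -0. ] gap 1.003 -> shift [ -2.    1.1 117.7] turn -0.4
side 0 [nan nan] [nan nan nan]
top 124 [288.42741935 220.62096774] [ 0.45804871 -0.03609674  0.19199679]<stdin>:5: RuntimeWarning: Mean of empty slice.
  ret = um.true_divide(
  return np.nanmean(a, axis, out=out, keepdims=keepdims)
```

View pics/c2.png

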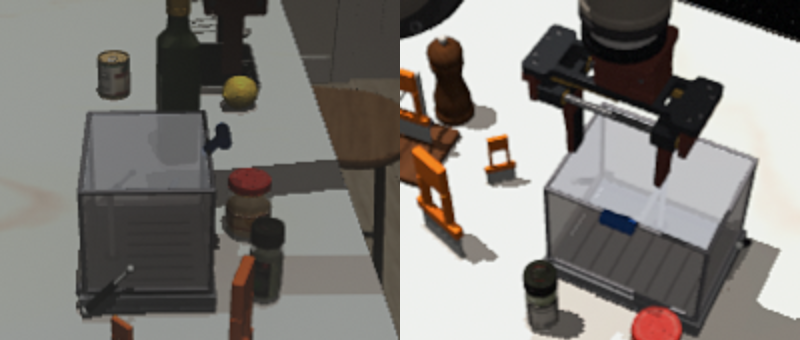

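```bash
python3 -c "
from h import *
P=[[.461,-.0355,.30],[.461,-.0355,.2897],[.461,.02,.29],[.463,-.0345,.187]]
print(proj('side',P),proj('top',P))"
```

```text
[[314.15443456 144.44125967]
 [314.0186518  148.58773535]
 [315.80101822 158.27402573]
 [311.88739415 188.20902206]] [[290.28766078 187.18699787]
 [290.1286732  190.5318893 ]
 [265.75707863 180.86298135]
 [288.67343082 220.22566731]]
```

View pics/side1.png

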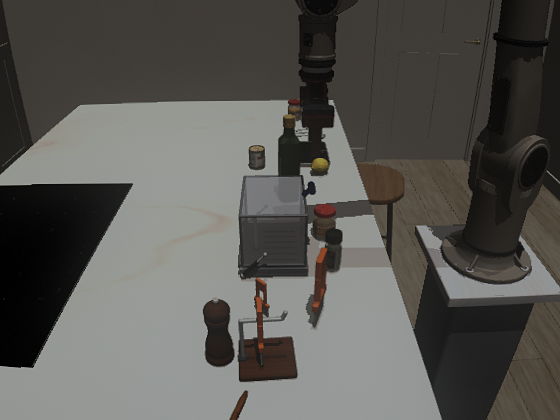

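Call:
{"api": "move_arm", "payload": {
  "increments": [
    [[-1, 1, 50], 0, -1],
    [[-1, 1, 95], 0, -1],
    [[-1, 1, 118], 0, -1],
    [[-1, 1, 118], 0, -0.3],
    [[-1, 1, 118], 0, 1]
  ],
  "newtons": 15
}}

```text
t: 2.7
eef_pos: [0.4634, -0.0297, 0.1834]
ee_rot: [0.001, -0.001, 1.0, 0.0]
force: [0.7, 0.5, 0.9]
finger_gap: 0.813
```

Call:
{"api": "move_arm", "payload": {
  "increments": [
    [[0, 0, 0], 0, 1],
    [[0, 0, 0], 0, 1],
    [[0, 0, 0], 0, 1],
    [[0, 0, 0], 0, 1]
  ]
}}

```text
t: 3.2
eef_pos: [0.4631, -0.0345, 0.1832]
ee_rot: [0.001, 0.001, 1.0, -0.002]
force: [-0.1, -11.3, -0.4]
finger_gap: 0.453
```

Run:
```python
from h import *
go(.462,-.0345,.182,90)
p0=np.array([-.168,.157])
for a in np.arange(0,1.45,.1):
    c,s=np.cos(a),np.sin(a); q=np.array([c*p0[0]+s*p0[1],-s*p0[0]+c*p0[1]])-p0; print(round(a,2),'tool x,z',(-q*1000).round())
```

```text
t 3.2 at [ 0.4631 -0.0345  0.1832] yaw 89.8 F [ -0.1 -11.3  -0.4] gap 0.453 -> shift [1.1 0.  1.2] turn -0.2
0.0 tool x,z [-0. -0.]
0.1 tool x,z [-17. -16.]
0.2 tool x,z [-35. -30.]
0.3 tool x,z [-54. -43.]
0.4 tool x,z [-74. -53.]
0.5 tool x,z [-96. -61.]
0.6 tool x,z [-118.  -67.]
0.7 tool x,z [-141.  -71.]
0.8 tool x,z [-164.  -73.]
0.9 tool x,z [-187.  -72.]
1.0 tool x,z [-209.  -69.]
1.1 tool x,z [-232.  -64.]
1.2 tool x,z [-253.  -56.]
1.3 tool x,z [-274.  -47.]
1.4 tool x,z [-294.  -35.]
```

Call:
{"api": "move_arm", "payload": {
  "increments": [
    [[-6, -4, -6], 0, 1],
    [[-17, -4, -16], 0, 1],
    [[-35, -4, -30], 0, 1],
    [[-54, -4, -43], 0, 1],
    [[-54, -4, -43], 0, 1]
  ],
  "newtons": 15
}}

```text
t: 3.82
eef_pos: [0.5183, -0.0342, 0.2268]
ee_rot: [0.001, -0.0, 1.0, 0.0]
force: [-1.9, -0.3, 0.3]
finger_gap: 0.454
```

Call:
{"api": "move_arm", "payload": {
  "increments": [
    [[-20, 0, -10], 0, 1],
    [[-42, 0, -18], 0, 1],
    [[-64, 1, -24], 0, 1],
    [[-87, 1, -28], 0, 1],
    [[-110, 1, -30], 0, 1]
  ]
}}

```text
t: 4.45
eef_pos: [0.6269, -0.0333, 0.2563]
ee_rot: [-0.0, -0.0, 1.0, 0.0]
force: [-1.2, 0.3, -0.8]
finger_gap: 0.453
```

Call:
{"api": "move_arm", "payload": {
  "increments": [
    [[-23, 0, 1], 0, 1],
    [[-45, 0, 4], 0, 1],
    [[-68, 1, 9], 0, 1],
    [[-89, 1, 17], 0, 1],
    [[-89, 1, 17], 0, 1]
  ]
}}

```text
t: 5.08
eef_pos: [0.7186, -0.0325, 0.24]
ee_rot: [0.003, -0.0, 1.0, -0.0]
force: [2.9, 0.5, 4.1]
finger_gap: 0.453
```

```bash
python3 -c "
from h import *
go(.7,-.03,.35,90)
im,d=shot('top','top2.png');im,d=shot('side','side2.png')
a=cv2.imread('pics/side2.png')[60:340,160:420]; b=cv2.imread('pics/top2.png')[60:340,160:440]
cv2.imwrite('pics/c3.png',np.hstack([cv2.resize(a,None,fx=1.45,fy=1.45),cv2.resize(b,None,fx=1.45,fy=1.45)]))"
```

```text
t 5.08 at [ 0.7186 -0.0325  0.24  ] yaw 90.0 F [2.9 0.5 4.1] gap 0.453 -> shift [  18.     2.5 -110.1] turn 0.0
```

View pics/c3.png

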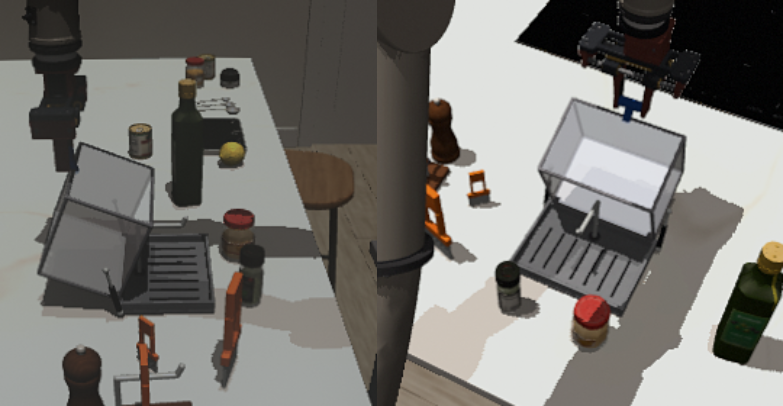

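The hood stands at about 1.2 rad, with the handle still held in the fingers. The case prong is visible at about (595,225) in the crop. Now I release the handle and rise.

Call:
{"api": "move_arm", "payload": {
  "increments": [
    [[0, 0, 0], 0, -1],
    [[0, 0, 0], 0, -1],
    [[0, 0, 0], 0, -1],
    [[0, 0, -15], 0, -1],
    [[0, 0, -50], 0, -1]
  ]
}}

```text
t: 5.8
eef_pos: [0.7147, -0.0325, 0.2883]
ee_rot: [-0.002, 0.0, 1.0, -0.0]
force: [0.3, -0.5, 0.3]
finger_gap: 0.978
```

Call:
{"api": "move_arm", "payload": {
  "increments": [
    [[0, 20, -50], 0, -1],
    [[20, 60, -60], 0, -1],
    [[45, 110, -60], 0, -1],
    [[70, 165, -60], 0, -1],
    [[90, 220, -60], 0, -1]
  ]
}}

```text
t: 6.42
eef_pos: [0.6247, 0.1888, 0.3502]
ee_rot: [0.001, 0.0, 1.0, 0.0]
force: [1.4, -0.5, 0.6]
finger_gap: 1.001
```

Run:
```python
from h import *
go(.58,.335,.25,96)
im,d=shot('top','top3.png');im,d=shot('side','side3.png')
a=cv2.imread('pics/side3.png')[100:380,160:420]; b=cv2.imread('pics/top3.png')[60:340,140:420]
cv2.imwrite('pics/c4.png',np.hstack([cv2.resize(a,None,fx=1.45,fy=1.45),cv2.resize(b,None,fx=1.45,fy=1.45)]))
```

```text
t 6.42 at [0.6247 0.1888 0.3502] yaw 90.0 F [ 1.4 -0.5  0.6] gap 1.001 -> shift [ 44.9 146.1 100.2] turn -6.0
```

View pics/c4.png

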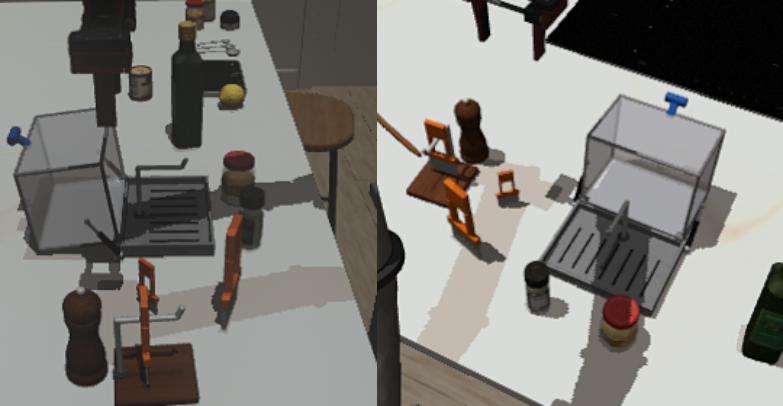

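Hood fully open. Now I measure both prongs.

Run:
```python
from h import *
for n in('side','top'):
    im=cv2.imread(f'pics/{n}3.png'); W=cloud(n,np.load(f'pics/{n}3.png.npy'))
    for nm,b in (('case',(.44,.64,-.1,.04)),('stand',(.48,.64,.29,.38))):
        m=(W[...,0]>b[0])&(W[...,0]<b[1])&(W[...,1]>b[2])&(W[...,1]<b[3])&(W[...,2]>.095)&(W[...,2]<.145)
        if nm=='stand': m&=(cv2.cvtColor(im,cv2.COLOR_BGR2HSV)[...,1]<80)
        P=W[m]*1000; uv=np.argwhere(m)[:,::-1]; o=np.argsort(P[:,0]); P=P[o];uv=uv[o]
        print(n,nm,len(P))
        for i in range(0,len(P),max(1,len(P)//22)): print(uv[i],P[i].round())
```

```text
side case 132
[289 210] [518. -32. 128.]
[287 209] [523. -35. 129.]
[286 216] [525. -35. 109.]
[285 214] [528. -34. 115.]
[284 216] [530. -34. 110.]
[282 215] [535. -31. 114.]
[280 215] [540. -32. 114.]
[278 215] [545. -30. 115.]
[276 215] [550. -32. 114.]
[274 214] [555. -34. 115.]
[272 214] [560. -31. 118.]
[270 214] [565. -36. 114.]
[268 216] [570. -29. 113.]
[266 215] [575. -33. 113.]
[264 216] [580. -29. 113.]
[262 215] [585. -32. 114.]
[260 215] [590. -31. 115.]
[258 216] [595. -30. 113.]
[256 214] [600. -36. 115.]
[256 221] [600. -31.  97.]
[255 219] [602. -30. 104.]
[254 216] [605. -34. 110.]
side stand 282
[287 313] [530. 330. 124.]
[285 311] [533. 332. 131.]
[283 314] [537. 330. 122.]
[282 318] [539. 333. 115.]
[279 317] [544. 332. 116.]
[276 317] [550. 330. 115.]
[274 321] [553. 334. 108.]
[271 318] [559. 334. 115.]
[269 317] [562. 330. 114.]
[266 319] [568. 336. 115.]
[264 319] [571. 334. 113.]
[256 322] [586. 338. 110.]
[254 318] [590. 334. 115.]
[251 320] [595. 339. 116.]
[249 321] [599. 338. 112.]
[246 320] [604. 339. 115.]
[243 321] [609. 339. 113.]
[242 328] [612. 33
[... 873 characters left out ...]
170 164] [526. 333. 126.]
[171 164] [529. 332. 124.]
[173 165] [531. 327. 121.]
[174 166] [533. 327. 115.]
[175 164] [539. 327. 117.]
[175 163] [545. 333. 112.]
[176 162] [550. 333. 111.]
[178 162] [553. 329. 111.]
[176 160] [556. 337. 111.]
[179 161] [560. 331. 107.]
[178 158] [565. 337. 111.]
[181 158] [567. 329. 112.]
[180 155] [569. 332. 120.]
[173 150] [570. 353. 127.]
[180 156] [571. 335. 113.]
[181 156] [572. 332. 114.]
[185 156] [573. 319. 119.]
[179 155] [574. 340. 112.]
[179 156] [575. 341. 107.]
[187 148] [606. 336. 112.]
[189 151] [609. 334.  99.]
[188 151] [610. 338.  96.]
[187 146] [611. 339. 113.]
[196 145] [632. 326. 105.]
[197 146] [635. 325.  99.]
[195 143] [638. 333. 105.]
```

Call:
{"api": "move_arm", "payload": {
  "increments": [
    [[16, 50, 20], -2, -1],
    [[32, 100, 50], -4, -1],
    [[46, 146, 80], -6, -1],
    [[46, 146, 120], -6, -1],
    [[46, 146, 120], -6, -1]
  ]
}}

```text
t: 7.15
eef_pos: [0.5782, 0.3324, 0.2265]
ee_rot: [-0.002, -0.052, 0.999, -0.002]
force: [0.3, -0.9, -0.5]
finger_gap: 1.001
```

Run:
```python
from h import *
go(.578,.3345,.126,96)
for n in('side','top'):
    im,d=shot(n); W=cloud(n,d); hsv=cv2.cvtColor(im,cv2.COLOR_RGB2HSV)
    m=(cv2.inRange(hsv,(3,150,40),(14,255,255))>0)&(abs(W[...,0]-.58)<.03)&(abs(W[...,1]-.335)<.04)&(abs(W[...,2]-.149)<.004)
    P=W[m]; print(n,len(P),P.min(0),P.max(0),P.mean(0))
```

```text
t 7.15 at [0.5782 0.3324 0.2265] yaw 96.0 F [ 0.3 -0.9 -0.5] gap 1.001 -> shift [ -0.5   2.4 100.4] turn 0.0
side 20 [0.57797468 0.31505111 0.14943339] [0.58541156 0.32695657 0.15286133] [0.5816668  0.32106528 0.15111902]
top 38 [0.57035848 0.31501231 0.14504305] [0.58204045 0.35303984 0.15128802] [0.57559962 0.33297753 0.14775444]
```

Call:
{"api": "move_arm", "payload": {
  "increments": [
    [[0, 2, 45], 0, -1],
    [[0, 2, 85], 0, -1],
    [[0, 2, 100], 0, -1],
    [[0, 2, 100], 0, 1],
    [[0, 2, 100], 0, 1]
  ],
  "newtons": 20
}}

```text
t: 7.88
eef_pos: [0.581, 0.3357, 0.131]
ee_rot: [0.002, -0.052, 0.999, 0.001]
force: [0.2, -0.2, 0.1]
finger_gap: 0.81
```

Call:
{"api": "move_arm", "payload": {
  "increments": [
    [[0, 0, 0], 0, 1],
    [[0, 0, 0], 0, 1],
    [[0, 0, 0], 0, 1],
    [[0, 0, 0], 0, 1]
  ]
}}

```text
t: 8.38
eef_pos: [0.5796, 0.3355, 0.129]
ee_rot: [0.0, -0.052, 0.999, 0.0]
force: [-1.3, 0.0, 1.7]
finger_gap: 0.453
```

Call:
{"api": "move_arm", "payload": {
  "increments": [
    [[0, 0, -8], 0, 1],
    [[0, 0, -17], 0, 1],
    [[0, 0, -25], 0, 1],
    [[0, 0, -25], 0, 1]
  ],
  "newtons": 30
}}

```text
t: 8.88
eef_pos: [0.58, 0.3356, 0.1548]
ee_rot: [0.001, -0.052, 0.999, 0.001]
force: [-0.3, 0.2, -0.9]
finger_gap: 0.451
```

Run:
```python
from h import *
go(.5,.327,.154,96)
im,d=shot('side','side5.png'); print(r.observe()['ft_torque'])
cv2.imwrite('pics/c5.png',cv2.resize(cv2.imread('pics/side5.png')[250:390,180:350],None,fx=3.5,fy=3.5))
```

```text
t 8.88 at [0.58   0.3356 0.1548] yaw 96.0 F [-0.3  0.2 -0.9] gap 0.451 -> shift [80.5 -0.2  0.6] turn -0.0
[-0.04330871  0.02726192  0.00982804]
```

View pics/c5.png

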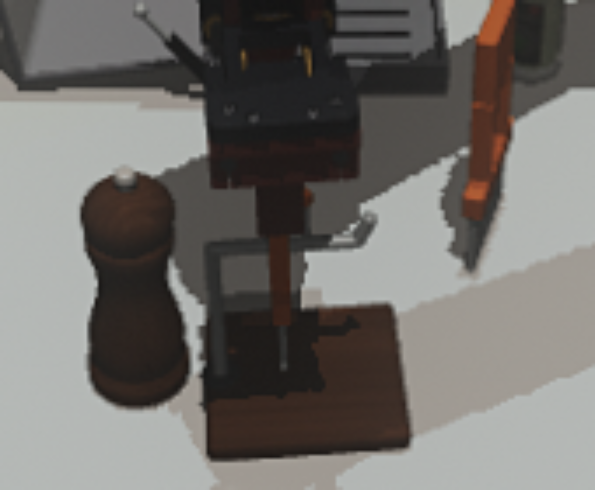

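Call:
{"api": "move_arm", "payload": {
  "increments": [
    [[20, 0, 0], 0, 1],
    [[45, 0, 0], 0, 1],
    [[70, 0, 0], 0, 1],
    [[85, 0, 0], 0, 1],
    [[85, 0, 0], 0, 1]
  ]
}}

```text
t: 9.55
eef_pos: [0.4942, 0.3266, 0.1537]
ee_rot: [-0.0, -0.053, 0.999, 0.0]
force: [0.3, 0.7, -2.3]
finger_gap: 0.454
```

Call:
{"api": "move_arm", "payload": {
  "increments": [
    [[0, 0, -30], 0, 1],
    [[0, 0, -70], 0, 1],
    [[0, 0, -115], 0, 1],
    [[0, 0, -150], 0, 1],
    [[0, 0, -150], 0, 1]
  ]
}}

```text
t: 10.18
eef_pos: [0.4975, 0.3271, 0.3069]
ee_rot: [0.003, -0.052, 0.999, 0.002]
force: [-0.1, -0.5, -1.3]
finger_gap: 0.458
```

Run:
```python
from h import *
go(.5,-.0345,.30,90.5);go(.5,-.0345,.155,90.5)
im,d=shot('side','side6.png')
cv2.imwrite('pics/c6.png',cv2.resize(cv2.imread('pics/side6.png')[180:390,180:380],None,fx=2.5,fy=2.5))
```

```text
t 10.18 at [0.4975 0.3271 0.3069] yaw 95.9 F [-0.1 -0.5 -1.3] gap 0.458 -> shift [  34.8 -360.     5.4] turn 5.4
t 10.18 at [0.4975 0.3271 0.3069] yaw 95.9 F [-0.1 -0.5 -1.3] gap 0.458 -> shift [  35.7 -360.5  150.4] turn 5.4
```

View pics/c6.png

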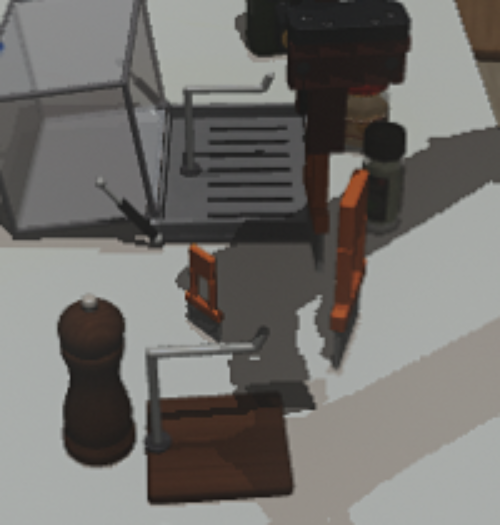

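Call:
{"api": "move_arm", "payload": {
  "increments": [
    [[7, -58, 3], 2, 1],
    [[14, -116, 3], 4, 1],
    [[21, -174, 3], 5.4, 1],
    [[28, -232, 3], 5.4, 1],
    [[36, -290, 3], 5.4, 1]
  ]
}}

```text
t: 10.85
eef_pos: [0.4886, 0.0321, 0.2992]
ee_rot: [-0.001, -0.005, 1.0, -0.0]
force: [0.8, -0.3, -0.9]
finger_gap: 0.454
```

Run:
```python
from h import *
go(.49,-.0345,.30,90.5);go(.49,-.0345,.154,90.5)
```

```text
t 10.85 at [0.4886 0.0321 0.2992] yaw 90.6 F [ 0.8 -0.3 -0.9] gap 0.454 -> shift [ -0.7 -66.6  -0.7] turn 0.1
t 10.85 at [0.4886 0.0321 0.2992] yaw 90.6 F [ 0.8 -0.3 -0.9] gap 0.454 -> shift [ -1.  -66.5 145.3] turn 0.1
```

Call:
{"api": "move_arm", "payload": {
  "increments": [
    [[0, -40, 0], 0, 1],
    [[0, -67, 0], 0, 1],
    [[0, -67, 40], 0, 1],
    [[0, -67, 85], 0, 1],
    [[0, -67, 85], 0, 1]
  ]
}}

```text
t: 11.48
eef_pos: [0.487, -0.0332, 0.2121]
ee_rot: [-0.004, -0.005, 1.0, -0.001]
force: [-0.3, 0.4, -0.1]
finger_gap: 0.45
```

Run:
```python
from h import *
go(.49,-.0345,.154,90.5)
for n in('side','top'):shot(n,n+'7.png')
im=cv2.imread('pics/top7.png');W=cloud('top',np.load('pics/top7.png.npy'));hsv=cv2.cvtColor(im,cv2.COLOR_BGR2HSV)
m=(cv2.inRange(hsv,(3,150,30),(14,255,255))>0)&(abs(W[...,0]-.49)<.04)&(abs(W[...,1]+.035)<.05)
print(m.sum(),np.nanmean(W[m],0),np.nanpercentile(W[m],[3,97],axis=0)) if m.sum() else 0
a=cv2.imread('pics/side7.png')[100:300,180:380]; b=im[120:320,190:390]
cv2.imwrite('pics/c7.png',cv2.convertScaleAbs(np.hstack([cv2.resize(a,(400,400)),cv2.resize(b,(400,400))]),alpha=1.5))
```

```text
t 11.47 at [ 0.487  -0.0332  0.2121] yaw 90.5 F [-0.3  0.4 -0.1] gap 0.45 -> shift [-3.5 -1.2 58.1] turn 0.0
723 [ 0.47921826 -0.04155923  0.25456922] [[ 0.45577835 -0.07388294  0.14723076]
 [ 0.49818219 -0.00719378  0.37248416]]
```

View pics/c7.png

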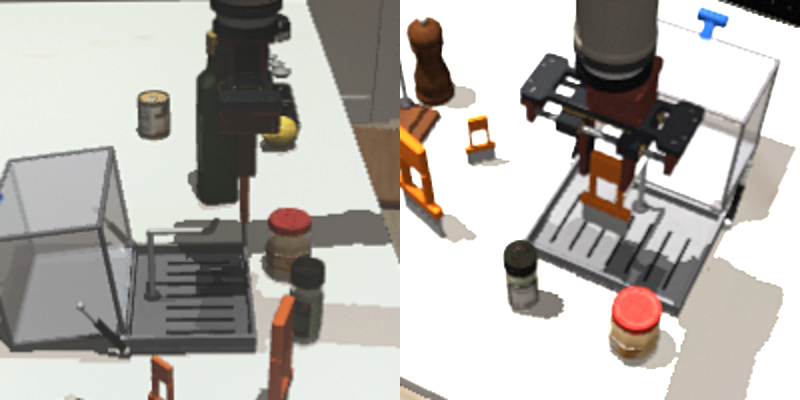

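Call:
{"api": "move_arm", "payload": {
  "increments": [
    [[0, -1, 25], 0, 1],
    [[0, -1, 45], 0, 1],
    [[0, -1, 58], 0, 1],
    [[0, -1, 58], 0, 1]
  ]
}}

```text
t: 12.08
eef_pos: [0.4903, -0.0336, 0.1579]
ee_rot: [-0.0, -0.005, 1.0, -0.0]
force: [-0.2, -0.6, -1.2]
finger_gap: 0.454
```

Call:
{"api": "move_arm", "payload": {
  "increments": [
    [[-12, 0, 0], 0, 1],
    [[-24, 0, 0], 0, 1],
    [[-36, 0, 0], 0, 1],
    [[-48, 0, 0], 0, 1],
    [[-48, 0, 0], 0, 1]
  ]
}}

```text
t: 12.7
eef_pos: [0.5391, -0.0332, 0.1576]
ee_rot: [0.0, -0.005, 1.0, -0.0]
force: [-1.0, 0.4, -2.0]
finger_gap: 0.452
```

Run:
```python
from h import *
go(.562,-.0335,.129,90.5)
for n in('side','top'):shot(n,n+'8.png')
im=cv2.imread('pics/top8.png')
a=cv2.imread('pics/side8.png')[150:290,220:360]; b=im[140:280,230:370]
cv2.imwrite('pics/c8.png',cv2.convertScaleAbs(np.hstack([cv2.resize(a,(400,400)),cv2.resize(b,(400,400))]),alpha=1.5))
```

```text
t 12.7 at [ 0.5391 -0.0332  0.1576] yaw 90.6 F [-1.   0.4 -2. ] gap 0.452 -> shift [-22.8  -0.5  28.6] turn 0.1
```

View pics/c8.png

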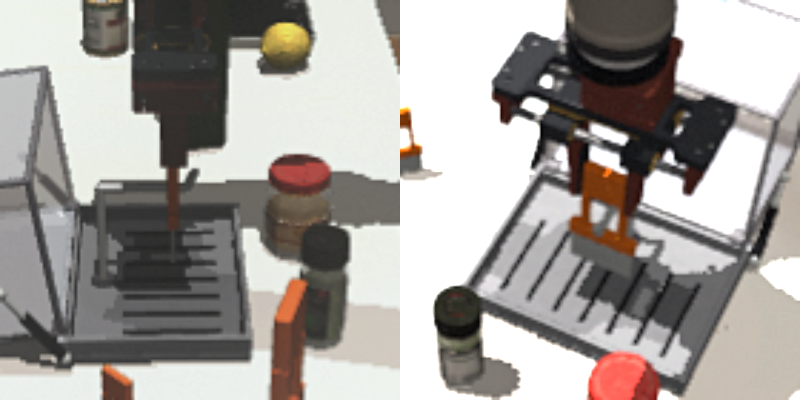

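The prong runs through the eye: the stop lies in front of the scraper and the post behind it. Next I advance and lower it.

Call:
{"api": "move_arm", "payload": {
  "increments": [
    [[-12, 0, 0], 0, 1],
    [[-21, 0, 0], 0, 1],
    [[-21, 0, 10], 0, 1],
    [[-21, 0, 20], 0, 1],
    [[-21, 0, 25], 0, 1]
  ]
}}

```text
t: 13.42
eef_pos: [0.5581, -0.033, 0.1314]
ee_rot: [-0.001, -0.005, 1.0, -0.0]
force: [-0.6, 0.2, -0.9]
finger_gap: 0.451
```

Call:
{"api": "move_arm", "payload": {
  "increments": [
    [[0, 0, 2], 0, 1],
    [[0, 0, 3], 0, 1],
    [[0, 0, 3], 0, 1]
  ]
}}

```text
t: 13.8
eef_pos: [0.5592, -0.033, 0.1298]
ee_rot: [0.0, -0.005, 1.0, 0.0]
force: [-0.2, 0.6, -0.7]
finger_gap: 0.452
```

Call:
{"api": "move_arm", "payload": {
  "increments": [
    [[0, 0, 1.5], 0, 1],
    [[0, 0, 1.5], 0, 1],
    [[0, 0, 1.5], 0, 1]
  ]
}}

```text
t: 14.18
eef_pos: [0.5595, -0.033, 0.1288]
ee_rot: [0.0, -0.005, 1.0, 0.0]
force: [-1.0, 0.2, 5.8]
finger_gap: 0.453
```

```bash
python3 -c "
from h import *
go(.562,-.0335,.129,90.5)"
```

```text
t 14.18 at [ 0.5595 -0.033   0.1288] yaw 90.6 F [-1.   0.2  5.8] gap 0.453 -> shift [-2.5 -0.5 -0.2] turn 0.1
```

Contact: the force reads +5.8 N in z, so the eye rests on the prong. I open and rise straight up.

Call:
{"api": "move_arm", "payload": {
  "increments": [
    [[0, 0, -0.5], 0, 0.4],
    [[0, 0, -0.5], 0, -1],
    [[0, 0, -0.5], 0, -1],
    [[0, 0, -0.5], 0, -1],
    [[0, 0, -0.5], 0, -1]
  ]
}}

```text
t: 14.8
eef_pos: [0.559, -0.033, 0.1286]
ee_rot: [-0.0, -0.005, 1.0, -0.0]
force: [0.7, 0.7, 0.2]
finger_gap: 0.87
```

Call:
{"api": "move_arm", "payload": {
  "increments": [
    [[0, 0, -20], 0, -1],
    [[0, 0, -50], 0, -1],
    [[0, 0, -100], 0, -1],
    [[0, 0, -150], 0, -1],
    [[0, 0, -200], 0, -1]
  ]
}}

```text
t: 15.42
eef_pos: [0.5588, -0.0331, 0.3303]
ee_rot: [0.0, -0.005, 1.0, 0.0]
force: [0.2, 0.4, -0.0]
finger_gap: 0.999
```

Call:
{"api": "move_arm", "payload": {
  "increments": [
    [[0, 55, 0], 0, -1],
    [[0, 110, 0], 0, -1],
    [[0, 170, 0], 0, -1],
    [[0, 230, 0], 0, -1],
    [[0, 230, 0], 0, -1]
  ]
}}

```text
t: 16.05
eef_pos: [0.5553, 0.2034, 0.3277]
ee_rot: [-0.001, -0.01, 1.0, 0.001]
force: [1.1, -0.8, 0.1]
finger_gap: 0.999
```

Run:
```python
from h import *
go(.562,-.0335,.129,90.5)
for n in('side','top'):shot(n,n+'9.png')
im=cv2.imread('pics/top9.png')
a=cv2.imread('pics/side9.png')[140:390,180:380]; b=im[100:310,140:360]
cv2.imwrite('pics/c9.png',cv2.convertScaleAbs(np.hstack([cv2.resize(a,(400,500)),cv2.resize(b,(400,500))]),alpha=1.4))
```

```text
t 16.05 at [0.5553 0.2034 0.3277] yaw 91.1 F [ 1.1 -0.8  0.1] gap 0.999 -> shift [  -2.2 -237.3  198.5] turn 0.6
```

View pics/c9.png

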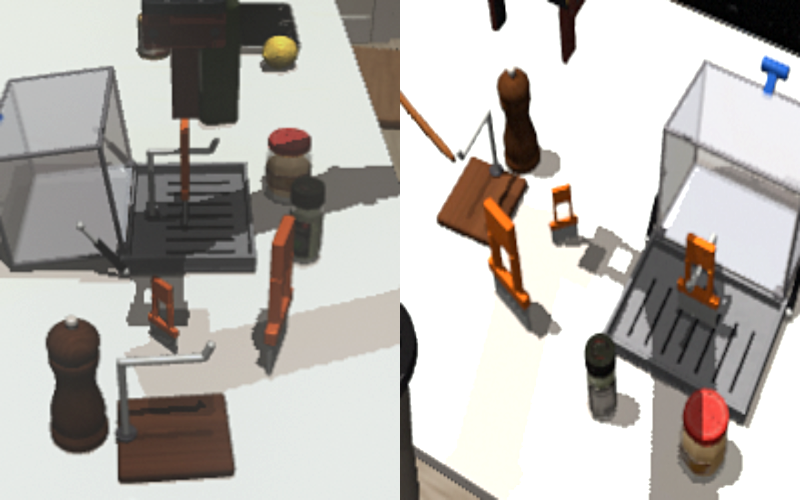

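The scraper hangs on the case prong, the hood is fully open, and the bystanders are standing. Handing in.

```bash
python3 -c "
from h import *
print(r.finish_job())"
```

```text
the job is handed in; nothing more can be done
None
```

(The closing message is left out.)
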